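# Load the last two lock bolts in the inspection carrier and hold it up level

### The arm

A 7-joint arm with a two-finger parallel gripper is mounted at the origin on a cart in front of the work surface, level with it; the furniture and walls round the work are solid. World frame = base frame: x ahead of the robot, y to its left, z up, the work surface at z = 0. Lengths are in m, angles in rad, forces in N, time in s.
With the tool pointing down it reaches from about 0.35 to 0.775 m from the base axis. Payload 3.1 kg.
Tool frame: the origin (TCP) lies between the finger pads; the fingertips stand 25 mm ahead of it and the grasp point (between the pads) lies 6 mm ahead of it (env.tcp_to_tips is the distance from the TCP to the fingertips, in m); z points along the fingers, y is the line along which they close (so a half turn about z gives the same grasp; the last joint's range is limited). The gripper opens to 85 mm and grips with 20 to 120 N. Pads are 22 mm wide; open, the fingers measure 114 mm over their backs; the gripper's body (76 mm by 85 mm) begins 54 mm behind the grasp point. The pads swing forward as they close: fully open they stand 13 mm farther back than shut.
Start: joints at [1.115, 0.311, 0.014, 1.512, -0.004, 1.319, -0.027], TCP at [0.221, -0.504, 0.256] pointing down, gripper open.
Joint ranges: [-2.7, 2.7], [-0.3, 1.91], [-1.27, 1.3], [0.12, 2.57], [-1.44, 4.58], [0.2, 2.03], [-3.05, 3.05]. Speed limits (rad/s): [2.79, 2.79, 3.14, 3.14, 3.14, 3.14, 3.14].

### API

Orientations are given as a rotation vector (axis times angle).
In Python, from bench import env, vision, ticket gives the robot as it stands.
- The arm moves only by the shell command python3 -m jog 'ROWS' [FORCE]. ROWS is JSON, a list of rows, each a list of 7 numbers: the finger opening in cm, from 0 to 8.54, then the shift along the tool's x, y, z in cm, then the turn, a rotation vector about the tool's x, y, z in rad. A call has 1 to 20 rows; each row is the pose to reach, as a shift and turn from the pose commanded when the call began, along the tool's axes at that moment; what a row does not reach only later rows make up. A row lasts 1/8 s, in which the tool goes at most 62.5 mm and 10.7 degrees, less where a joint would pass 70% of its speed; a pose out of reach is approached as far as the arm can. A call with a gripper value outside its range is refused whole. The fingers move at their own pace and stop on an object; FORCE is the grip in N (left out, the last holds). Time passes only in rows, so rows that repeat a pose let the fingers close. It gives the time, the measured TCP pose, the force, the opening and the grip force at its end, in the units of the state.
- env.observe(): the state, without advancing time (a new reading comes with each control period).
- vision.read_camera(name): name is "side" or "top" or "wrist"; returns a dict with "image" (384x512x3 uint8, red, green, blue), "fovy" (degrees; the focal length in pixels is half the picture's height over the tangent of half this angle, whatever the lens; pixels are square), "cx", "cy" (the principal point, pixels), "R" (3x3) and "t" (3): a world point X has camera coordinates R X + t; the wrist camera has in their place "T_tool_cam" (4x4, takes a point from camera to tool coordinates, whose origin is the TCP and whose axes are the flange's). Camera axes: x right, y down, z forward; pixel columns grow to the right and rows downward; lengths in m; the calibration is good to about 2 mm. The wrist camera is an equidistant fisheye: a pixel r from the principal point sees the ray r / f radians off the axis. A picture is of the moment at which its call begins: read the wrist's pose just before it. There is no depth.
- ticket.job_done(): hands the job in; it is judged then, once.
The state is a dict: "clock": time; "q": joint angles; "dq": joint speeds; "joint_efforts": joint torques, N m; "tool_pos": TCP position; "tcp_rot": TCP orientation; "ft_force": force on the tool from outside, world axes, zero at the start; "ft_torque": the same for the moment, N m; "width": opening from 0.0 (shut) to 1.0 (fully open); "gripper_force": force on a finger pad.
Only numpy, scipy, OpenCV 4.12 (cv2) and the standard library are available. Lean on these libraries where they do the work, as an engineer would, in place of code of your own. Each camera call takes 0.05 s, during which the arm holds its last target. There are 200 camera calls.

### The job

Put the two loose brass lock bolts into the two empty nests of the inspection carrier, fully down, with their tabs pointing the same way as those of the two bolts already in, while the carrier stands on the desk. When all four are home, take the carrier by its handle, lift it level until it is at least 10 cm clear of the desk, and finish while still holding it up over the place where it stood, steady and level and carried by nothing else, ready for the measuring machine. Leave the other things on the desk where they are.

Things in the scene. Friction and masses are not known exactly. Their poses are not given: they have to be found in the camera images.
- carrier: Loose carrier, 0.3 to 0.5 kg empty: aluminium plate 110 (its x) x 184 (y) x 8 mm on feet 4 mm high, so its top is 12 mm up, with a handle bar across the middle and four black nests, two each side of the handle. Origin: centre of the underside, z up. Nests: walls 8 mm thick, 10 mm high (top 22 mm above the origin), with a slot for the bolt's tab on the +y side; a bolt turned round does not go in.
- grip (a point): Centre of the carrier's handle, 66 mm above the carrier's origin; axes as the carrier's. A black bar 106 mm long (carrier's x), 13 mm wide (its y), 18 mm high (top 75 mm above the origin), on two steel posts 84 mm apart. The loaded carrier's centre of mass lies straight below to within 4 mm.
- pocket_1 (a point): Centre of the pocket floor of the far left nest (+x, +y of the carrier), which holds bolt_3 at the start, at (30, 58, 12) mm in the carrier's frame; axes as the carrier's. A seated bolt's origin is here, its x along the carrier's +y. Pocket 36.4 (y) x 22.4 (x) mm, tab slot 11.4 mm wide: 1.2 mm clearance each side, inner top edges chamfered 2 mm.
- pocket_2 (a point): Centre of the pocket floor of the near left nest (-x, +y of the carrier), which holds bolt_4 at the start, at (-30, 58, 12) mm in the carrier's frame; axes as the carrier's. A seated bolt's origin is here, its x along the carrier's +y. Pocket 36.4 (y) x 22.4 (x) mm, tab slot 11.4 mm wide: 1.2 mm clearance each side, inner top edges chamfered 2 mm.
- pocket_3 (a point): Centre of the pocket floor of the far right nest (+x, -y of the carrier), empty at the start, at (30, -62, 12) mm in the carrier's frame; axes as the carrier's. A seated bolt's origin is here, its x along the carrier's +y. Pocket 36.4 (y) x 22.4 (x) mm, tab slot 11.4 mm wide: 1.2 mm clearance each side, inner top edges chamfered 2 mm.
- key_3 (a point): In the same nest as pocket_3: the point where a seated bolt's tab tip ends up, 29 mm towards the carrier's +y from the pocket's centre and 5 mm above the pocket floor.
- pocket_4 (a point): Centre of the pocket floor of the near right nest (-x, -y of the carrier), empty at the start, at (-30, -62, 12) mm in the carrier's frame; axes as the carrier's. A seated bolt's origin is here, its x along the carrier's +y. Pocket 36.4 (y) x 22.4 (x) mm, tab slot 11.4 mm wide: 1.2 mm clearance each side, inner top edges chamfered 2 mm.
- key_4 (a point): In the same nest as pocket_4: the point where a seated bolt's tab tip ends up, 29 mm towards the carrier's +y from the pocket's centre and 5 mm above the pocket floor.
- bolt_1: Brass lock bolt lying loose on the desk; it may go into either empty nest. 0.06 kg: block 34 (x) x 20 (y) x 26 (z) mm with a tab 12 mm long, 9 wide, 10 high at the foot of its +x end; right way up. Origin: centre of the block's underside; x along the tab, z up. Seated, its upper 16 mm stand out of the nest: hold it there, across the 20 mm width.
- bolt_1_tab (a point): Tip of the tab of bolt_1, 29 mm along the bolt's x from its origin and 5 mm above its underside.
- bolt_2: Brass lock bolt lying loose on the desk; it may go into either empty nest. 0.06 kg: block 34 (x) x 20 (y) x 26 (z) mm with a tab 12 mm long, 9 wide, 10 high at the foot of its +x end; right way up. Origin: centre of the block's underside; x along the tab, z up. Seated, its upper 16 mm stand out of the nest: hold it there, across the 20 mm width.
- bolt_2_tab (a point): Tip of the tab of bolt_2, 29 mm along the bolt's x from its origin and 5 mm above its underside.
- bolt_3: Identical brass lock bolt, already home in pocket_1 at the start. 0.06 kg: block 34 (x) x 20 (y) x 26 (z) mm with a tab 12 mm long, 9 wide, 10 high at the foot of its +x end; right way up. Origin: centre of the block's underside; x along the tab, z up. Seated, its upper 16 mm stand out of the nest: hold it there, across the 20 mm width.
- bolt_4: Identical brass lock bolt, already home in pocket_2 at the start. 0.06 kg: block 34 (x) x 20 (y) x 26 (z) mm with a tab 12 mm long, 9 wide, 10 high at the foot of its +x end; right way up. Origin: centre of the block's underside; x along the tab, z up. Seated, its upper 16 mm stand out of the nest: hold it there, across the 20 mm width.
- mouse: Bystander: light grey computer mouse, 115 x 60 x 36 mm, loose on the desk. Origin: centre of its underside.
- rod_clamp: Bystander: small black rod clamp with two steel rods, 44 x 126 x 42 mm, loose. Origin: centre of its underside.
- tin_lid: Bystander: shallow gold tin lid, 103 mm across, 14 mm high, open side up, loose. Origin: centre of its underside.
- gear: Bystander: small steel gear, 33 mm across, 12 mm high, lying in the tin lid. Origin: centre of its underside.
- ring_gauge: Bystander: steel ring gauge, 43 mm across, 14 mm high, loose on the desk. Origin: centre of its underside.
Things that resemble listed ones, but are neither listed nor needed, are in the scene too. What is shaped like the bolt_2 but black, pink or red is not meant.

How it is judged:
On the way:
1. with the carrier still standing on the desk, both loose bolts sit fully down in the two empty nests, tabs in the slots, let go, and the other two are still home (((distance between bolt_1 and pocket_3 below 0.004 m and distance between bolt_1_tab and key_3 below 0.005 m and distance between bolt_2 and pocket_4 below 0.004 m and distance between bolt_2_tab and key_4 below 0.005 m) or (distance between bolt_1 and pocket_4 below 0.004 m and distance between bolt_1_tab and key_4 below 0.005 m and distance between bolt_2 and pocket_3 below 0.004 m and distance between bolt_2_tab and key_3 below 0.005 m)) and distance between bolt_3 and pocket_1 below 0.004 m and distance between bolt_4 and pocket_2 below 0.004 m and height (world z) of carrier below 0.004 m and contact force between the fingers and bolt_1 below 0.2 N and contact force between the fingers and bolt_2 below 0.2 N), for 0.2 s.
At the end, for the whole second after the job is handed in: Carrier held by its handle (within 45 mm of its centre), over 95 mm above the desk, tilt under 5 degrees, under 20 mm/s and 0.1 rad/s, over where it stood (x under 0.64, y -0.15 to 0.13), touching no bystander; all four bolts home (origin within 4 mm, added tabs within 5 mm) (((distance between bolt_1 and pocket_3 below 0.004 m and distance between bolt_1_tab and key_3 below 0.005 m and distance between bolt_2 and pocket_4 below 0.004 m and distance between bolt_2_tab and key_4 below 0.005 m) or (distance between bolt_1 and pocket_4 below 0.004 m and distance between bolt_1_tab and key_4 below 0.005 m and distance between bolt_2 and pocket_3 below 0.004 m and distance between bolt_2_tab and key_3 below 0.005 m)) and distance between bolt_3 and pocket_1 below 0.004 m and distance between bolt_4 and pocket_2 below 0.004 m and height (world z) of carrier above 0.095 m and angle between carrier's own z axis and vertical below 0.09 rad and contact force between the fingers and carrier above 2 N and distance between the grasp point and grip below 0.045 m and linear speed of carrier below 0.02 m/s and angular speed of carrier below 0.1 rad/s and contact force between carrier and mouse below 0.2 N and contact force between carrier and rod_clamp below 0.2 N and contact force between carrier and tin_lid below 0.2 N and contact force between carrier and gear below 0.2 N and contact force between carrier and ring_gauge below 0.2 N and world x of carrier below 0.64 m and world y of carrier between -0.15 and 0.13 m); the arm keeps its last pose, push and grip.
It fails at once if the carrier tilts more than 11 degrees (angle between carrier's own z axis and vertical above 0.2 rad).
It fails at once if a bystander (mouse, rod clamp, tin lid, gear, ring gauge) is moved more than 20 mm (distance of any of mouse, rod_clamp, tin_lid, gear, ring_gauge from where it was at the start of the episode above 0.02 m).
It also fails if it takes over 70 s, if anything falls off the work surface, if the arm or the gripper's body presses on something with over 40 N, if the wrist force passes 120 N, or if a joint passes its speed limit or range.

## Working session

There is one attempt and no reset: what is moved stays moved. The work goes in short steps, Python scripts to look and compute and a shell command to move; the robot and the scene stay as the last step left them, time stands still between calls to the robot, and variables do not carry over. Pictures are saved under pics/ and viewed, at most 10 in all, crops included, and the job is handed in when it is done.

```bash
ls; mkdir -p pics
python3 - <<'E'
from bench import env,vision
import cv2,numpy as np
s=env.observe(); print(s['clock'],s['tool_pos'],s['tcp_rot'],s['width'],env.tcp_to_tips)
for n in ['top','side']:
    d=vision.read_camera(n); cv2.imwrite(f'pics/{n}0.png',d['image'][:,:,::-1]); print(n,d['fovy'],d['cx'],d['cy'],d['R'],d['t'])
    np.savez(f'{n}0.npz',**d)
E
```

```text
pics
0.0 [ 0.22084989 -0.50295442  0.25520591] [-3.07229175e+00 -6.44886038e-01  9.29928481e-04] 1.0026191068505341 0.025
top 42.51046853124121 253.4186429170408 192.63135935967452 [[ 0.01334484 -0.99987156 -0.00887589]
 [-0.99280128 -0.01219277 -0.11915101]
 [ 0.11902748  0.01040205 -0.99283647]] [-0.06262746  0.56882825  1.06104146]
side 50.38991545575209 258.3825795427954 190.2192307487691 [[-0.87695475 -0.48056909 -0.00192853]
 [-0.30379374  0.55747111 -0.7726159 ]
 [ 0.37237042 -0.6769633  -0.63487082]] [0.46659081 0.2447117  0.94548107]
```

View pics/top0.png

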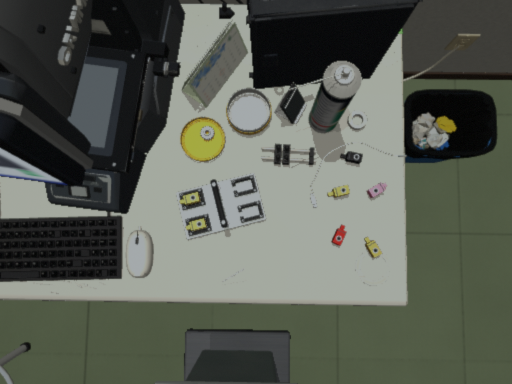

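View pics/side0.png

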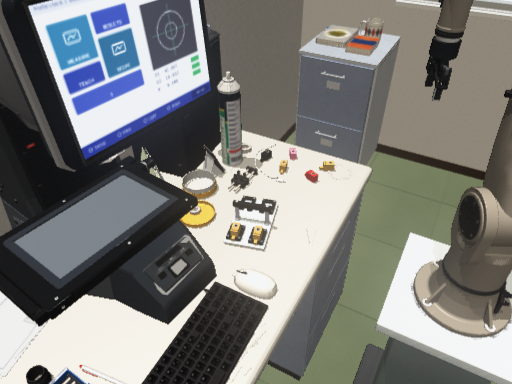

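The top view shows the carrier near pixel (221,207), tabs of the seated bolts to the left (+y). The loose brass bolts are at (340,191), tab left, and (373,248), tab up-left. Black, pink and red ones are decoys.

```bash
cat > h.py <<'E'
import numpy as np,cv2
from scipy.spatial.transform import Rotation as Ro
def ray_static(d,u,v):
    f=192/np.tan(np.radians(float(d['fovy']))/2)
    c=np.array([(u-d['cx'])/f,(v-d['cy'])/f,1.]); R=d['R']
    return -R.T@d['t'],R.T@c
def ray_wrist(d,s,u,v):
    f=192/np.tan(np.radians(float(d['fovy']))/2)
    a=np.array([u-float(d['cx']),v-float(d['cy'])]);r=np.hypot(*a);th=r/f
    c=np.r_[a/max(r,1e-9)*np.sin(th),np.cos(th)]
    Rt=Ro.from_rotvec(s['tcp_rot']).as_matrix();T=d['T_tool_cam']
    return Rt@T[:3,3]+s['tool_pos'],Rt@T[:3,:3]@c
def plane(o,d,z): return o+d*(z-o[2])/d[2]
def proj_wrist(d,s,X):
    f=192/np.tan(np.radians(float(d['fovy']))/2)
    Rt=Ro.from_rotvec(s['tcp_rot']).as_matrix();T=d['T_tool_cam']
    p=T[:3,:3].T@(Rt.T@(np.array(X)-s['tool_pos'])-T[:3,3])
    r=np.hypot(p[0],p[1]);th=np.arctan2(r,p[2])
    return d['cx']+f*th*p[0]/r,d['cy']+f*th*p[1]/r
def brass(img,lo=(18,90,60),hi=(34,255,255)):
    return cv2.inRange(cv2.cvtColor(img,cv2.COLOR_RGB2HSV),lo,hi)
def snap(name):
    from bench import env,vision
    s=env.observe();d=vision.read_camera('wrist')
    cv2.imwrite(f'pics/{name}.png',d['image'][:,:,::-1]);np.savez(f'{name}.npz',tool_pos=s['tool_pos'],tcp_rot=s['tcp_rot'],**d)
    return s,d
E
python3 - <<'E'
from h import *
d=dict(np.load('top0.npz'))
m=brass(d['image'])
n,l,st,c=cv2.connectedComponentsWithStats(m)
for i in range(1,n):
    if st[i,4]>25 and c[i][1]<300: print(st[i],c[i],plane(*ray_static(d,*c[i]),.02))
for p in [(331,193),(340,191),(366,240),(373,248)]: print(p,plane(*ray_static(d,*p),.02))
for p in [(213,181),(227,228)]: print('bar',plane(*ray_static(d,*p),.075))
s=np.load
from bench import env
s=env.observe();print(Ro.from_rotvec(s['tcp_rot']).as_matrix().round(3))
E
```

```text
[228 112  44  23 102] [250.68627451 128.02941176] [ 0.71961592 -0.04697275  0.02      ]
[ 180  117   45   44 1373] [201.74289876 139.6372906 ] [0.69133196 0.06411835 0.02      ]
[436 116  21  17 244] [445.83606557 124.01639344] [ 0.73388425 -0.49102053  0.02      ]
[328 186  21  11 117] [338.38461538 191.75213675] [ 0.57555681 -0.24573536  0.02      ]
[180 192  21  13 148] [189.91891892 198.38513514] [0.55646803 0.08721599 0.02      ]
[186 218  21  13 146] [196.33561644 224.44520548] [0.49818563 0.07120643 0.02      ]
[365 238  16  19 140] [371.48571429 247.02142857] [ 0.45327421 -0.31796133  0.02      ]
(331, 193) [ 0.57253437 -0.22918032  0.02      ]
(340, 191) [ 0.57730124 -0.24936567  0.02      ]
(366, 240) [ 0.46858402 -0.30606496  0.02      ]
(373, 248) [ 0.45116679 -0.32127037  0.02      ]
bar [0.58865719 0.03111783 0.075     ]
bar [ 0.48855945 -0.0008568   0.075     ]
[[ 0.916  0.402 -0.001]
 [ 0.402 -0.916  0.002]
 [-0.    -0.002 -1.   ]]
```

```bash
cat >> h.py <<'E'
def plan(x,y,z,yawdeg,s=None):
    from bench import env
    s=s or env.observe(); R=Ro.from_rotvec(s['tcp_rot'])
    a=np.radians(yawdeg);c,n=np.cos(a),np.sin(a)
    Rt=Ro.from_matrix([[c,n,0],[n,-c,0],[0,0,-1]])
    print('rows: ',(R.inv().apply(np.array([x,y,z])-s['tool_pos'])*100).round(2),(R.inv()*Rt).as_rotvec().round(4))
E
python3 - <<'E'
from h import *
from bench import vision
print(vision.read_camera('wrist')['T_tool_cam'].round(3),vision.read_camera('wrist')['fovy'])
plan(.452,-.319,.16,41)
E
```

```text
[[-0.    -0.963 -0.268  0.068]
 [ 1.    -0.    -0.    -0.001]
 [-0.    -0.268  0.963 -0.117]
 [ 0.     0.     0.     1.   ]] 65.70646984690485
rows:  [28.56 -7.56  9.57] [-1.400e-03 -2.000e-04 -3.017e-01]
```

```bash
python3 -m jog '[[5,7,-2,0,0,0,-0.1],[5,13,-4,2,0,0,-0.2],[5,19,-6,5,0,0,-0.3],[5,25,-7,8,0,0,-0.3],[5,28.5,-7.6,9.6,0,0,-0.3],[5,28.5,-7.6,9.6,0,0,-0.3],[5,28.5,-7.6,9.6,0,0,-0.3]]'
python3 - <<'E'
from h import *
s,d=snap('w1'); print(s['clock'],s['tool_pos'],s['tcp_rot'])
print(proj_wrist(d,s,(.452,-.319,.02)))
m=brass(d['image']);n,l,st,c=cv2.connectedComponentsWithStats(m)
for i in range(1,n):
    if st[i,4]>100: print(st[i],c[i])
E
```

```text
clock: 1.08
tool_pos: [0.4512, -0.3196, 0.1599]
tcp_rot: [-2.943, -1.099, 0.002]
ft_force: [-0.4, -1.5, 1.2]
width: 0.582
gripper_force: 0.0
1.075 [ 0.45119852 -0.3195691   0.15992296] [-2.94299363e+00 -1.09856189e+00  2.08968536e-03]
(np.float64(256.85107081235674), np.float64(186.90942454317448))
[261  12  53  38 762] [287.2007874   30.06299213]
[439 106  16  26 287] [446.32752613 118.29616725]
[244 156  27  55 822] [257.90754258 183.79440389]
```

View pics/w1.png

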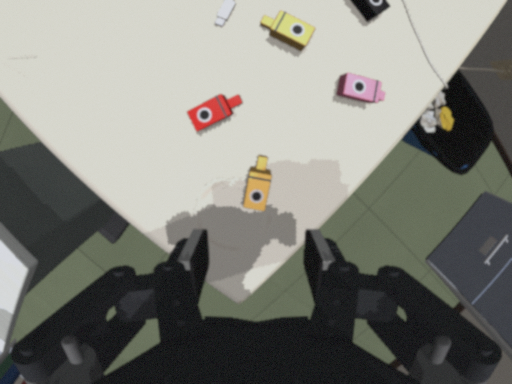

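The wrist view shows the bolt at (257,187), tab tip at (262,157) pointing up. Second brass bolt at (293,30); red and pink decoys clear.

```bash
cat >> h.py <<'E'
def bolt(d,s,guess,zb=0.):
    u,v=proj_wrist(d,s,(guess[0],guess[1],zb+.02))
    m=cv2.morphologyEx(brass(d['image'],(10,90,50)),cv2.MORPH_CLOSE,np.ones((7,7)))
    n,l,st,c=cv2.connectedComponentsWithStats(m)
    i=min([i for i in range(1,n) if st[i,4]>200],key=lambda i:np.hypot(*(c[i]-(u,v))))
    m=(l==i).astype(np.uint8); k=int(2*np.sqrt(st[i,4])*.25)|1
    b=cv2.morphologyEx(m,cv2.MORPH_OPEN,cv2.getStructuringElement(cv2.MORPH_ELLIPSE,(k,k)))
    def pts(m,z):
        ct=max(cv2.findContours(m,cv2.RETR_EXTERNAL,cv2.CHAIN_APPROX_NONE)[0],key=len)[:,0]
        return np.array([plane(*ray_wrist(d,s,*p),z)[:2] for p in ct])
    P=pts(b,zb+.026); Q=pts(m,zb+.010)
    c0,(w,h),a=cv2.minAreaRect((P*1000).astype(np.float32))
    if w<h: a+=90
    a=np.radians(a); e=np.array([np.cos(a),np.sin(a)])
    if (Q.mean(0)-P.mean(0))@e<0 and 0: e=-e
    # tab side: the whole silhouette reaches farther from block centre there
    D=pts(m,zb+.026)-np.array(c0)/1000
    if (D@e).max()<-(D@e).min(): e=-e
    nrm=np.array([-e[1],e[0]])
    rear=(P@e).min(); tip=(Q@e).max(); lat=((P@nrm).min()+(P@nrm).max())/2
    ce=(rear+.017)*e+lat*nrm; ct=(tip-.029)*e+lat*nrm
    yaw=np.degrees(np.arctan2(e[1],e[0]))
    print('rect mm',min(w,h),max(w,h),'yaw',yaw,'len rear-tip',tip-rear,'centre from rear',ce,'from tip',ct)
    return ce,ct,yaw
E
python3 - <<'E'
from h import *
d=dict(np.load('w1.npz'));s=d
bolt(d,s,(.452,-.319)); bolt(d,s,(.577,-.248))
E
```

```text
rect mm 19.08968734741211 20.76786994934082 yaw -148.87142753601077 len rear-tip 0.044471460542091945 centre from rear [ 0.45489158 -0.31763728] from tip [ 0.45620002 -0.31684709]
rect mm 16.771106719970703 21.2740535736084 yaw -145.4561882019043 len rear-tip 0.02503464615572465 centre from rear [ 0.565463   -0.24389312] from tip [ 0.58273201 -0.232005  ]
```

```bash
python3 - <<'E'
t=open('h.py').read()
t=t.replace("m=(l==i).astype(np.uint8); k","m=(l==i).astype(np.uint8); cv2.drawContours(m,cv2.findContours(m,cv2.RETR_EXTERNAL,cv2.CHAIN_APPROX_NONE)[0],-1,1,-1); k")
open('h.py','w').write(t)
E
python3 - <<'E'
from h import *
d=dict(np.load('w1.npz'));s=d
bolt(d,s,(.452,-.319)); bolt(d,s,(.577,-.248))
E
```

```text
rect mm 19.55620002746582 38.757022857666016 yaw 29.84673500061035 len rear-tip 0.04542596188233389 centre from rear [ 0.45067668 -0.31994686] from tip [ 0.45017878 -0.32023255]
rect mm 23.501331329345703 35.47419738769531 yaw 104.71500968933105 len rear-tip 0.04415578219069116 centre from rear [ 0.57478772 -0.24948905] from tip [ 0.57525617 -0.25127278]
```

```bash
python3 -c "
from h import *
plan(.4505,-.320,.036,29.8)"
```

```text
rows:  [ 0.07 -0.07 12.45] [0.0005 0.0014 0.192 ]
```

```bash
python3 -m jog '[[5,0,-0.07,4,0,0,0.1],[5,0.05,-0.07,8,0,0,0.192],[5,0.05,-0.07,11,0,0,0.192],[5,0.05,-0.07,12.4,0,0,0.192],[5,0.05,-0.07,12.4,0,0,0.192],[1.5,0.05,-0.07,12.4,0,0,0.192],[1.5,0.05,-0.07,12.4,0,0,0.192],[1.5,0.05,-0.07,12.4,0,0,0.192],[1.5,0.05,-0.07,12.4,0,0,0.192],[1.5,0.05,-0.07,12.4,0,0,0.192]]' 40
python3 -c "
from h import *
plan(.485,-.10,.18,107.7)"
```

```text
clock: 2.38
tool_pos: [0.4527, -0.3195, 0.038]
tcp_rot: [3.032, 0.81, 0.003]
ft_force: [-1.4, -0.7, 5.7]
width: 0.217
gripper_force: 41.3
rows:  [ 13.76 -17.37 -14.24] [ 3.7000e-03  1.2000e-03 -1.3579e+00]
```

```bash
python3 -c "
from h import *
plan(.557,-.055,.20,107.7)"
```

```text
rows:  [ 22.25 -17.68 -16.23] [ 3.7000e-03  1.2000e-03 -1.3579e+00]
```

```bash
python3 -m jog '[[1.5,0,0,-3,0,0,0],[1.5,1,-1,-8,0,0,-0.1],[1.5,4,-3,-12,0,0,-0.28],[1.5,8,-6,-16.2,0,0,-0.46],[1.5,12,-9,-16.2,0,0,-0.64],[1.5,16,-12,-16.2,0,0,-0.82],[1.5,19,-15,-16.2,0,0,-1.0],[1.5,22.2,-17.7,-16.2,0,0,-1.18],[1.5,22.2,-17.7,-16.2,0,0,-1.358],[1.5,22.2,-17.7,-16.2,0,0,-1.358],[1.5,22.2,-17.7,-16.2,0,0,-1.358]]'
python3 - <<'E'
from h import *
s,d=snap('w2'); print(s['clock'],s['tool_pos'],s['tcp_rot'],s['width'])
for x,y,z in [(.589,.031,.075),(.4886,-.001,.075),(.529,-.053,.022),(.586,-.035,.022)]: print(proj_wrist(d,s,(x,y,z)))
E
```

```text
clock: 3.75
tool_pos: [0.5553, -0.0556, 0.1981]
tcp_rot: [-1.858, -2.533, 0.002]
ft_force: [-0.2, -0.7, -0.5]
width: 0.222
gripper_force: 40.4
3.75 [ 0.55534325 -0.05558201  0.19805837] [-1.85831425e+00 -2.53291243e+00  1.58311728e-03] 0.22190233788329236
(np.float64(327.1219640983115), np.float64(107.6883592004656))
(np.float64(197.19385675295894), np.float64(107.69663840109052))
(np.float64(231.6171932309256), np.float64(169.1182800955371))
(np.float64(290.8439845975732), np.float64(169.09665442341))
```

View pics/w2.png

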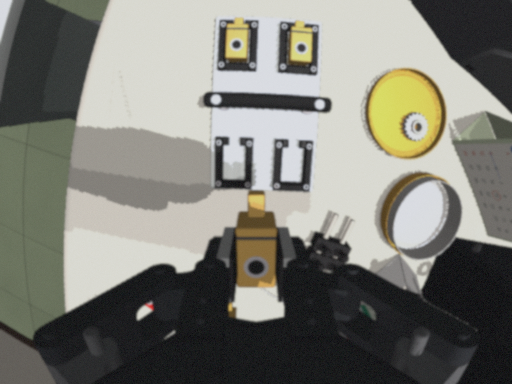

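The view shows the carrier with the handle from (205,99) to (330,103). Empty nests sit at (234,163) and (293,165) with slots up. The held bolt has its tab tip at (257,192) and block rear at about (257,287).

Run:
```python
from h import *
d=dict(np.load('w2.npz'));s=d;img=d['image']
g=cv2.cvtColor(img,cv2.COLOR_RGB2GRAY)
m=(g<70).astype(np.uint8); n,l,st,c=cv2.connectedComponentsWithStats(m)
got=[]
for i in range(1,n):
    x,y,w,h,a=st[i]
    if a>150 and 190<x and x+w<345 and y+h<205:
        ct=np.argwhere(l==i)[:,::-1]; ct=cv2.convexHull(ct.astype(np.int32))[:,0]
        z=.075 if w>80 else .022
        P=np.array([plane(*ray_wrist(d,s,*p),z)[:2] for p in ct])
        r=cv2.minAreaRect((P*1000).astype(np.float32)); print(st[i],np.round(r[0],1),np.round(r[1],1),round(r[2],1)); got.append(r)
# brass seated
for gs in [(.556,.087),(.498,.071)]: bolt(d,s,gs,.012)
mb=brass(img,(10,90,40));mb[:185]=0;mb[300:]=0
col=mb[:,250:264]; r=np.where(col.sum(1)>500)[0]; print('held rows',r.min(),r.max())
for v in (200,225,250,275):
    q=np.where(mb[v,225:290])[0]; print(v,q.min()+225,q.max()+225)
print(img[185:295:3,250].tolist())
```

```text
[249  25   8  37 182] [511.6  74.4] [ 6.8 37.5] 19.1
[280  24  13  39 236] [540.2  84.2] [ 9.9 41.5] 8.4
[219  28  36  42 412] [498.1  64.5] [34.4 42.6] 16.4
[280  33  37  41 354] [556.5  79.9] [34.8 42.4] 15.2
[ 217   93  101   18 1239] [541.4  20.5] [80.7 10.9] 15.1
[216 138  36  50 617] [529.  -46.6] [35.4 50.4] 15.8
[274 147  37  43 558] [586.7 -33.8] [36.3 43.5] 17.5
rect mm 21.63709259033203 41.66992950439453 yaw 106.87747383117676 len rear-tip 0.04872125809091339 centre from rear [0.55604075 0.0803764 ] from tip [0.5552507  0.08298045]
rect mm 21.13178825378418 40.669769287109375 yaw 105.14914608001709 len rear-tip 0.04789408895736676 centre from rear [0.49797278 0.06549806] from tip [0.4974778  0.06732633]
held rows 192 286
200 248 264
225 238 274
250 235 276
275 236 276
[[87, 86, 88], [102, 102, 105], [104, 89, 68], [138, 113, 63], [215, 196, 109], [216, 195, 109], [197, 170, 96], [164, 132, 75], [139, 110, 64], [137, 110, 62], [131, 105, 57], [90, 73, 40], [89, 68, 41], [87, 70, 38], [95, 76, 42], [134, 105, 58], [138, 111, 62], [113, 90, 56], [83, 74, 57], [136, 109, 59], [136, 108, 60], [138, 109, 61], [137, 109, 61], [135, 108, 58], [131, 113, 90], [121, 118, 121], [61, 58, 60], [27, 27, 28], [34, 36, 36], [84, 82, 87], [125, 118, 116], [135, 110, 66], [137, 108, 61], [136, 109, 59], [176, 169, 152], [216, 217, 208], [217, 217, 209]]
```

Run:
```python
from h import *
from scipy.optimize import least_squares
d=dict(np.load('w2.npz'));s=d
Rt=Ro.from_rotvec(s['tcp_rot']).as_matrix()
P=lambda x,y,z: np.array(proj_wrist(d,s,s['tool_pos']+Rt@np.array([x,y,z])))
for tz in (0,.010):
    f=lambda p:[P(p[0]+.029,0,p[1]-tz)[1]-191.5,P(p[0]-.017,0,p[1]-.026)[1]-286.5]
    r=least_squares(f,[0,.03]).x; print('tab edge at',tz,'bx,bz',r)
    for n,x,z in [('tabroot top',.017,.010),('block front bottom',.017,0),('block front top',.017,.026),('tip bottom',.029,0),('tip top',.029,.01)]: print(n,P(r[0]+x,0,r[1]-z)[1])
    print('width at top', P(r[0],.01,r[1]-.026)-P(r[0],-.01,r[1]-.026))
print('tips at', [P(-.011,.012,z)[1] for z in (.02,.025,.03,.035)],[P(.011,.012,z)[1] for z in (.02,.025,.03,.035)])
im=cv2.resize(d['image'][130:300,180:340,::-1],None,fx=3.5,fy=3.5,interpolation=cv2.INTER_CUBIC); cv2.imwrite('pics/c2.png',im)
```

```text
tab edge at 0 bx,bz [-0.00518748  0.04408563]
tabroot top 217.68601225474455
block front bottom 211.57482629737402
block front top 229.07900377642645
tip bottom 191.49999999999994
tip top 196.54824546789143
width at top [ 3.87787501e+01 -9.42271211e-03]
tab edge at 0.01 bx,bz [-0.00042345  0.03699045]
tabroot top 213.89201220247776
block front bottom 207.68946564596817
block front top 225.5626038728172
tip bottom 186.49979959907128
tip top 191.5
width at top [ 4.10159928e+01 -9.65803939e-03]
tips at [np.float64(266.970974472198), np.float64(262.41547014920184), np.float64(258.09597911907235), np.float64(253.99634270535603)] [np.float64(229.0034818433211), np.float64(225.2667815977175), np.float64(221.74770253428943), np.float64(218.42870934759898)]
```

View pics/c2.png

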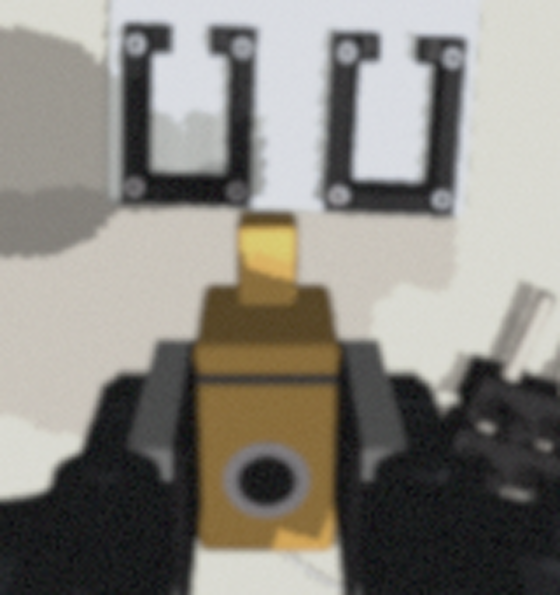

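The crop shows the screws of the near nest at crop (135,43), (242,47), (135,187), (237,190), and of the far nest at (346,51), (453,58), (338,194), (441,200). The held bolt is straight in the fingers.

Run:
```python
from h import *
d=dict(np.load('w2.npz'));s=d
S=np.array([(135,43),(242,47),(135,187),(237,190),(346,51),(453,58),(338,194),(441,200)],float)
px=(S+.5)/3.5-.5+[180,130]
W=np.array([plane(*ray_wrist(d,s,*p),.022)[:2] for p in px])*1000
a=W[:4];b=W[4:]
for q in (a,b): print(q.mean(0).round(1),np.linalg.norm(q[0]-q[1]),np.linalg.norm(q[2]-q[3]),np.linalg.norm(q[0]-q[2]),np.linalg.norm(q[1]-q[3]))
# rigid fit
m=np.array([(x0+sx*15.2,-62+sy*22.2) for x0 in(-30,30) for sy in(1,-1) for sx in(-1,1)])
Z=lambda A:A[:,0]+1j*A[:,1]
w,mm=Z(W),Z(m); k=np.angle(np.sum((w-w.mean())*np.conj(mm-mm.mean()))); c=w.mean()-np.exp(1j*k)*mm.mean()
sc=abs(np.sum((w-w.mean())*np.conj(mm-mm.mean())))/np.sum(abs(mm-mm.mean())**2)
print('yaw',np.degrees(k),'carrier',c,'scale',sc,'res',np.abs(w-c-np.exp(1j*k)*mm).round(1))
for n,p in [('p3',30-62j),('p4',-30-62j),('grip',0)]: print(n,c+np.exp(1j*k)*p)
y=np.degrees(k)+90; e=np.array([np.cos(np.radians(y)),np.sin(np.radians(y))])
p4=c+np.exp(1j*k)*(-30-62j); t=np.array([p4.real,p4.imag])/1000+.00215*e
print(t,y); plan(t[0],t[1],.08,y); plan(t[0],t[1],.052,y)
```

```text
[528.7 -46.8] 30.430555100562984 29.856463508815448 42.18966318814416 41.752920283060675
[586.5 -31.3] 30.851239333532536 30.554402280431955 41.88240821710112 42.05747651200911
yaw 15.041738296959213 carrier (541.4963146435517+20.84152819629884j) scale 0.9823224258925125 res [1.1 1.3 1.2 1.4 1.1 1.4 1.4 1. ]
p3 (586.5588282333266-31.248488783649975j)
p4 (528.614606558157-46.819846285769415j)
grip (541.4963146435517+20.84152819629884j)
[ 0.52805663 -0.04474351] 105.04173829695921
rows:  [ 1.86 -2.27 11.81] [-0.0007  0.0005  0.0426]
rows:  [ 1.86 -2.27 14.61] [-0.0007  0.0005  0.0426]
```

```bash
python3 -m jog '[[1.5,1,-1.2,4,0,0,0.02],[1.5,1.86,-2.27,8,0,0,0.043],[1.5,1.86,-2.27,11,0,0,0.043],[1.5,1.86,-2.27,11.8,0,0,0.043],[1.5,1.86,-2.27,11.8,0,0,0.043]]'
python3 - <<'E'
from h import *
s,d=snap('w3'); print(s['clock'],s['tool_pos'])
Rt=Ro.from_rotvec(s['tcp_rot']).as_matrix()
print('axis px',proj_wrist(d,s,s['tool_pos']+Rt@[0,0,.02]),proj_wrist(d,s,s['tool_pos']+Rt@[.029,0,.03]))
im=cv2.resize(d['image'][100:300,160:360,::-1],None,fx=3,fy=3,interpolation=cv2.INTER_CUBIC); cv2.imwrite('pics/c3.png',im)
E
```

```text
clock: 4.42
tool_pos: [0.5288, -0.0441, 0.0806]
tcp_rot: [1.909, 2.495, 0.0]
ft_force: [0.9, 0.2, -0.5]
width: 0.223
gripper_force: 40.4
4.425 [ 0.5287582  -0.04407463  0.08056886]
axis px (np.float64(255.51204497087744), np.float64(248.730868130869)) (np.float64(255.4842910863741), np.float64(189.15196918792486))
```

View pics/c3.png

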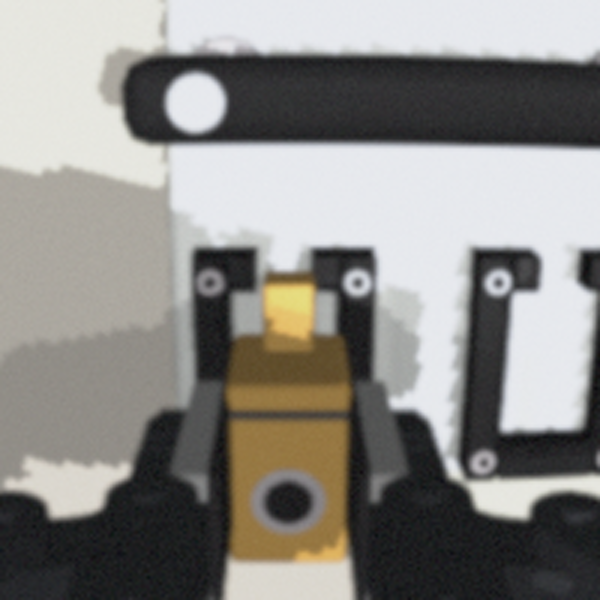

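The near nest's front screws are at crop (209,283) and (357,283), mid 283. The tab is at 289, so the bolt sits about 1 mm too far right.

Run:
```python
from h import *
d=dict(np.load('w3.npz'));s=d
Rt=Ro.from_rotvec(s['tcp_rot']).as_matrix()
w=lambda X,Y,z:(Rt.T@(plane(*ray_wrist(d,s,(X+.5)/3-.5+160,(Y+.5)/3-.5+100),z)-s['tool_pos'])*1000).round(1)
for p in [(209,283),(357,283),(497,283),(483,462)]: print(w(*p,.022))
from scipy.optimize import least_squares
P=lambda x,z: proj_wrist(d,s,s['tool_pos']+Rt@np.array([x,0,z]))[1]
V=lambda Y:(Y+.5)/3-.5+100
obs=[(.029,0,270),(.029,.010,285),(.017,0,337),(.017,.026,386),(-.017,.026,560)]
for bz in (.036,.038,.040,.042):
    r=least_squares(lambda p:[P(p[0]+x,bz-z)-V(Y) for x,z,Y in obs],[0]); print(bz,r.x*1000,r.fun.round(1))
for n,(x,y) in {'p4':(.5286,-.0468)}.items(): print(n,(Rt.T@(np.array([x,y,.012])-s['tool_pos'])*1000).round(1))
```

```text
[ 18.2 -16.2  58.6]
[18.2 14.3 58.6]
[18.1 43.8 58.6]
[-23.8  43.9  58.6]
0.036 [-1.52928737] [-0.7 -0.5 -1.8  0.3  3. ]
0.038 [-2.30471684] [-0.3 -0.1 -1.7  0.1  2.1]
0.04 [-3.08059274] [ 0.2  0.2 -1.5  0.   1.2]
0.042 [-3.85689299] [ 0.6  0.6 -1.4 -0.1  0.3]
p4 [-2.6 -0.9 68.6]
```

```bash
python3 -m jog '[[1.5,-0.04,-0.11,0.5,0,0,0],[1.5,-0.04,-0.11,1.4,0,0,0],[1.5,-0.04,-0.11,2.0,0,0,0],[1.5,-0.04,-0.11,2.5,0,0,0],[1.5,-0.04,-0.11,2.9,0,0,0],[1.5,-0.04,-0.11,2.9,0,0,0]]'
```

```text
clock: 5.22
tool_pos: [0.5272, -0.0442, 0.0509]
tcp_rot: [-1.907, -2.496, 0.001]
ft_force: [0.1, 0.8, -0.5]
width: 0.223
gripper_force: 40.4
```

```bash
python3 -m jog '[[1.5,0,0,0.1,0,0,0],[1.5,0,0,0.15,0,0,0],[1.5,0,0,0.15,0,0,0]]'; python3 -m jog '[[4,0,0,0,0,0,0],[4,0,0,0,0,0,0],[4,0,0,0,0,0,0],[4,0,0,-1,0,0,0],[4,0,0,-4,0,0,0],[4,0,0,-9,0,0,0],[4,0,0,-13,0,0,0],[4,0,0,-13,0,0,0]]'
python3 - <<'E'
from h import *
s,d=snap('w4'); print(s['tool_pos'])
u,v=proj_wrist(d,s,(.5286,-.0468,.03));print(u,v)
bolt(d,s,(.5286,-.0468),.012)
u,v=int(u),int(v);im=cv2.resize(d['image'][max(v-100,0):v+60,u-80:u+120,::-1],None,fx=3,fy=3,interpolation=cv2.INTER_CUBIC); cv2.imwrite('pics/c4.png',im)
E
```

```text
clock: 5.6
tool_pos: [0.5276, -0.0443, 0.05]
tcp_rot: [1.907, 2.496, 0.0]
ft_force: [0.2, 0.2, 0.8]
width: 0.221
gripper_force: 40.6
clock: 6.6
tool_pos: [0.5304, -0.0439, 0.1844]
tcp_rot: [1.902, 2.49, 0.008]
ft_force: [0.7, 1.2, 0.1]
width: 0.466
gripper_force: 0.0
[ 0.5304199  -0.04393109  0.18443346]
251.54690773194014 186.23541102841975
rect mm 20.47537612915039 40.73991394042969 yaw 105.08957195281984 len rear-tip 0.046538066288928176 centre from rear [ 0.52812633 -0.04692749] from tip [ 0.52798625 -0.04640797]
```

View pics/c4.png

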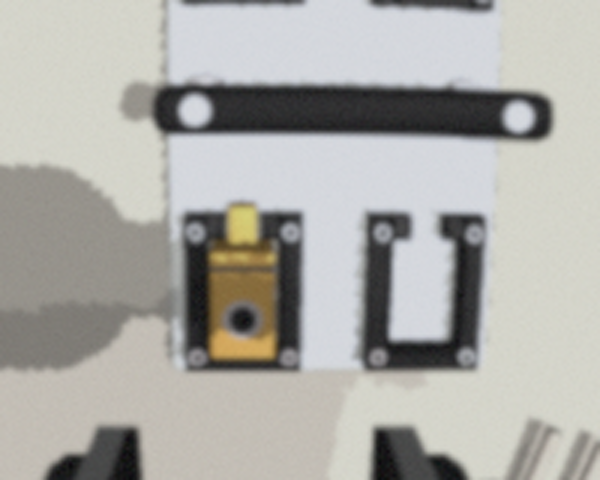

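The first bolt is fully seated, tab in its slot. The measured centre agrees with pocket_4 to under 1 mm. Next is the second bolt.

```bash
python3 -c "
from h import *
plan(.576,-.25,.16,105)"
```

```text
rows:  [-21.1   -0.86   2.25] [0.0043 0.0019 0.0043]
```

```bash
python3 -m jog '[[5,-6,-0.2,0,0.004,0.002,0],[5,-12,-0.4,0,0.004,0.002,0],[5,-18,-0.8,1,0.004,0.002,0],[5,-21.1,-0.9,2.2,0.004,0.002,0],[5,-21.1,-0.9,2.2,0.004,0.002,0],[5,-21.1,-0.9,2.2,0.004,0.002,0]]'
python3 - <<'E'
from h import *
s,d=snap('w5'); print(s['tool_pos'],s['tcp_rot'])
ce,ct,y=bolt(d,s,(.576,-.25))
plan(ce[0],ce[1],.036,y)
plan(ct[0],ct[1],.036,y)
E
```

```text
clock: 7.4
tool_pos: [0.5739, -0.2483, 0.1569]
tcp_rot: [-1.901, -2.493, 0.002]
ft_force: [-0.4, 0.6, -0.1]
width: 0.588
gripper_force: 0.0
[ 0.5738902  -0.24834962  0.15687405] [-1.90109637e+00 -2.49250081e+00  1.58978129e-03]
rect mm 18.265247344970703 38.612632751464844 yaw 105.01086139678955 len rear-tip 0.04475969836090132 centre from rear [ 0.57751633 -0.24800248] from tip [ 0.57783757 -0.24920046]
rows:  [-0.16  0.35 12.15] [-0.004  -0.0041  0.007 ]
rows:  [-0.29  0.34 12.15] [-0.004  -0.0041  0.007 ]
```

```bash
python3 -m jog '[[5,-0.2,0.34,5,0,0,0],[5,-0.2,0.34,9,0,0,0],[5,-0.2,0.34,11.5,0,0,0],[5,-0.2,0.34,12.1,0,0,0],[5,-0.2,0.34,12.1,0,0,0],[1.5,-0.2,0.34,12.1,0,0,0],[1.5,-0.2,0.34,12.1,0,0,0],[1.5,-0.2,0.34,12.1,0,0,0],[1.5,-0.2,0.34,12.1,0,0,0],[1.5,-0.2,0.34,12.1,0,0,0]]' 40
python3 -c "
from h import *
from bench import env
s=env.observe();e=np.array([np.cos(np.radians(105)),np.sin(np.radians(105))])
print(s['tool_pos'],'bx',(np.array([.5777,-.2486])-s['tool_pos'][:2])@e)
plan(.586,-.029,.15,105)
plan(.586,-.029,.08,105)"
```

```text
clock: 8.7
tool_pos: [0.5788, -0.2515, 0.0386]
tcp_rot: [-1.907, -2.496, 0.002]
ft_force: [-0.3, -0.5, 5.8]
width: 0.221
gripper_force: 41.4
[ 0.57883717 -0.2515377   0.03857695] bx 0.0031319171542500772
rows:  [ 21.28   6.52 -11.15] [-0.0013 -0.      0.0041]
rows:  [21.28  6.53 -4.15] [-0.0013 -0.      0.0041]
```

```bash
python3 -m jog '[[1.5,0,0,-4,0,0,0],[1.5,2,1,-9,0,0,0],[1.5,8,3,-11,0,0,0],[1.5,14,5,-11,0,0,0],[1.5,19,6.5,-9,0,0,0],[1.5,20.7,6.5,-5,0,0,0],[1.5,20.7,6.5,-4.2,0,0,0],[1.5,20.7,6.5,-4.2,0,0,0],[1.5,20.7,6.5,-4.2,0,0,0]]'
python3 - <<'E'
from h import *
s,d=snap('w6'); print(s['tool_pos'])
Rt=Ro.from_rotvec(s['tcp_rot']).as_matrix()
print((Rt.T@(np.array([.5866,-.0312,.012])-s['tool_pos'])*1000).round(1))
im=cv2.resize(d['image'][100:300,160:360,::-1],None,fx=3,fy=3,interpolation=cv2.INTER_CUBIC); cv2.imwrite('pics/c6.png',im)
E
```

```text
clock: 9.82
tool_pos: [0.5875, -0.0368, 0.0803]
tcp_rot: [-1.911, -2.492, 0.002]
ft_force: [-0.1, -0.1, -0.3]
width: 0.221
gripper_force: 40.6
[ 0.58747179 -0.03682979  0.08032867]
[ 5.7  0.7 68.3]
```

View pics/c6.png

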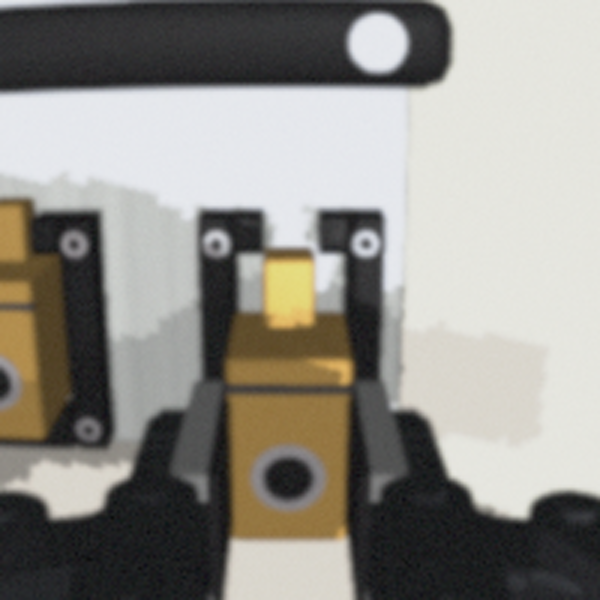

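Run:
```python
from h import *
d=dict(np.load('w6.npz'));s=d
Rt=Ro.from_rotvec(s['tcp_rot']).as_matrix()
w=lambda X,Y,z:(Rt.T@(plane(*ray_wrist(d,s,(X+.5)/3-.5+160,(Y+.5)/3-.5+100),z)-s['tool_pos'])*1000).round(1)
for p in [(217,243),(366,243)]: print(w(*p,.022))
from scipy.optimize import least_squares
P=lambda x,z: proj_wrist(d,s,s['tool_pos']+Rt@np.array([x,0,z]))[1]
V=lambda Y:(Y+.5)/3-.5+100
obs=[(.029,0,248),(.029,.010,262),(.017,0,314),(.017,.026,362),(-.017,.026,538)]
r=least_squares(lambda p:[P(p[0]+x,.038-z)-V(Y) for x,z,Y in obs],[0]); print(r.x*1000,r.fun.round(1))
```

```text
[ 26.7 -14.3  58.3]
[26.7 15.9 58.3]
[1.91407229] [-0.5 -0.5 -1.2 -0.2  2.7]
```

```bash
python3 -m jog '[[1.5,0.38,0.05,0.3,0,0,0],[1.5,0.38,0.05,0.6,0,0,0],[1.5,0.38,0.05,1.4,0,0,0],[1.5,0.38,0.05,2.0,0,0,0],[1.5,0.38,0.05,2.5,0,0,0],[1.5,0.38,0.05,2.9,0,0,0],[1.5,0.38,0.05,3.0,0,0,0],[1.5,0.38,0.05,3.0,0,0,0]]'
```

```text
clock: 10.88
tool_pos: [0.5859, -0.0321, 0.0505]
tcp_rot: [-1.907, -2.494, 0.005]
ft_force: [-2.5, -4.1, 9.6]
width: 0.22
gripper_force: 42.0
```

```bash
python3 -m jog '[[4,0,0,0,0,0,0],[4,0,0,0,0,0,0],[4,0,0,0,0,0,0],[4,0,0,-1,0,0,0],[4,0,0,-4,0,0,0],[4,0,0,-9,0,0,0],[4,-2,0,-13,0,0,0],[4,-2,0,-13,0,0,0],[4,-2,0,-13,0,0,0]]'
python3 - <<'E'
from h import *
s,d=snap('w7'); print(s['tool_pos'])
bolt(d,s,(.5866,-.0312),.012);bolt(d,s,(.5286,-.0468),.012)
u,v=proj_wrist(d,s,(.5415,.02,.03));u,v=int(u),int(v);print(u,v)
im=cv2.resize(d['image'][0:220,u-100:u+100,::-1],None,fx=2.7,fy=2.7,interpolation=cv2.INTER_CUBIC); cv2.imwrite('pics/c7.png',im)
E
```

```text
clock: 12.0
tool_pos: [0.5907, -0.0497, 0.1788]
tcp_rot: [-1.904, -2.493, 0.003]
ft_force: [-0.3, 1.6, -0.4]
width: 0.471
gripper_force: 0.0
[ 0.59070797 -0.04966254  0.17875228]
rect mm 20.49039649963379 37.765037536621094 yaw 105.66929149627686 len rear-tip 0.045372970081329955 centre from rear [ 0.5845769  -0.03033605] from tip [ 0.58474625 -0.03093977]
rect mm 25.051441192626953 41.258544921875 yaw 103.19222164154053 len rear-tip 0.04528808204368209 centre from rear [ 0.530183  -0.0462174] from tip [ 0.53034547 -0.04691053]
223 98
```

View pics/c7.png

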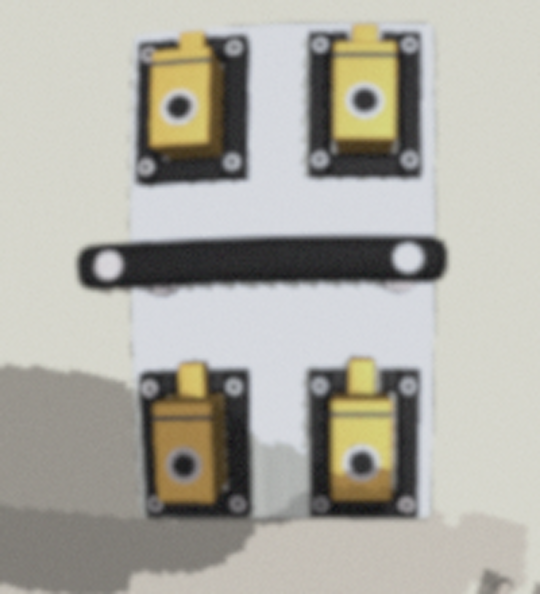

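All four bolts look home with tabs in their slots. The handle's post caps are at crop (108,265) and (408,258).

Run:
```python
from h import *
d=dict(np.load('w7.npz'));s=d
w=lambda X,Y:plane(*ray_wrist(d,s,(X+.5)/2.7-.5+123,(Y+.5)/2.7-.5),.075)
a,b=w(108,265),w(408,258); c=(a+b)/2; k=np.degrees(np.arctan2(*(b-a)[1::-1]))
print(a,b,np.linalg.norm(b-a),c,k)
x,y=(c[:2]+[.5415,.0208])/2
plan(x,y,.15,k); plan(x,y,.072,k)
```

```text
[0.50098721 0.009914   0.075     ] [0.58193897 0.03159658 0.075     ] 0.0838052585217029 [0.54146309 0.02075529 0.075     ] 14.994465557192372
rows:  [ 8.04 -2.83  2.83] [-0.0074  0.0024  1.5759]
rows:  [ 8.01 -2.78 10.63] [-0.0074  0.0024  1.5759]
```

```bash
python3 -m jog '[[4.5,2,-1,0,0,0,0.18],[4.5,4,-2,0,0,0,0.36],[4.5,6,-2.8,0,0,0,0.54],[4.5,8,-2.8,0,0,0,0.72],[4.5,8,-2.8,0,0,0,0.9],[4.5,8,-2.8,1,0,0,1.08],[4.5,8,-2.8,2,0,0,1.26],[4.5,8,-2.8,2.8,0,0,1.44],[4.5,8,-2.8,2.8,-0.007,0.002,1.576],[4.5,8,-2.8,2.8,-0.007,0.002,1.576],[4.5,8,-2.8,2.8,-0.007,0.002,1.576]]'; python3 -c "
from h import *
from bench import env
print(env.observe()['q'].round(2))
plan(.5415,.0208,.072,15)"
```

```text
clock: 13.42
tool_pos: [0.5424, 0.0203, 0.1505]
tcp_rot: [3.114, 0.413, 0.001]
ft_force: [-0.3, -0.4, -0.5]
width: 0.527
gripper_force: 0.0
[ 0.08  0.39 -0.2   1.68  0.09  1.08 -1.45]
rows:  [-0.08 -0.08  7.85] [ 0.0006 -0.0003  0.0017]
```

```bash
python3 -m jog '[[4.5,-0.05,-0.07,3,0,0,0],[4.5,-0.05,-0.07,5.5,0,0,0],[4.5,-0.05,-0.07,7.2,0,0,0],[4.5,-0.05,-0.07,7.8,0,0,0],[4.5,-0.05,-0.07,7.8,0,0,0],[1.6,-0.05,-0.07,7.8,0,0,0],[1.3,-0.05,-0.07,7.8,0,0,0],[1,-0.05,-0.07,7.8,0,0,0],[0.8,-0.05,-0.07,7.8,0,0,0],[0.5,-0.05,-0.07,7.8,0,0,0],[0.5,-0.05,-0.07,7.8,0,0,0]]' 90
```

```text
clock: 14.8
tool_pos: [0.5432, 0.0204, 0.0743]
tcp_rot: [3.114, 0.409, 0.006]
ft_force: [-2.1, -0.3, 6.0]
width: 0.131
gripper_force: 87.7
```

```bash
python3 -m jog '[[0.5,0,0,-0.3,0,0,0],[0.5,0,0,-0.6,0,0,0],[0.5,0,0,-1,0,0,0],[0.5,0,0,-1.5,0,0,0],[0.5,0,0,-1.5,0,0,0]]' 110
python3 - <<'E'
from h import *
from bench import env
s=env.observe();print(s['tcp_rot'],s['ft_torque'],s['ft_force'])
plan(s['tool_pos'][0],s['tool_pos'][1],s['tool_pos'][2],15)
E
```

```text
clock: 15.42
tool_pos: [0.543, 0.0204, 0.0887]
tcp_rot: [3.114, 0.408, 0.005]
ft_force: [-0.1, 0.4, -5.3]
width: 0.128
gripper_force: 107.3
[3.1138456  0.40846575 0.00496331] [-0.0098697  -0.02774012  0.04556465] [-0.09327615  0.37129826 -5.33087036]
rows:  [0. 0. 0.] [ 0.0015 -0.003  -0.0009]
```

```bash
python3 -m jog '[[0.5,0,0,-0.5,0,0,0],[0.5,0,0,-1.5,0,0,0],[0.5,0,0,-2.7,0,0,0],[0.5,0,0,-4,0,0,0],[0.5,0,0,-5.3,0,0,0],[0.5,0,0,-6.6,0,0,0],[0.5,0,0,-7.9,0,0,0],[0.5,0,0,-9.2,0,0,0],[0.5,0,0,-10.3,0,0,0],[0.5,0,0,-11,0,0,0],[0.5,0,0,-11.4,0,0,0],[0.5,0,0,-11.5,0,0,0],[0.5,0,0,-11.5,0,0,0],[0.5,0,0,-11.5,0,0,0],[0.5,0,0,-11.5,0,0,0],[0.5,0,0,-11.5,0,0,0]]'
python3 - <<'E'
from bench import env,vision
import cv2
s=env.observe();print(s['ft_force'],s['ft_torque'],abs(s['dq']).max())
d=vision.read_camera('side')['image'][130:330,130:400,::-1]
cv2.imwrite('pics/s9.png',cv2.resize(d,None,fx=2.5,fy=2.5,interpolation=cv2.INTER_CUBIC))
E
```

```text
clock: 17.42
tool_pos: [0.5422, 0.0205, 0.203]
tcp_rot: [3.114, 0.409, 0.002]
ft_force: [0.3, -0.1, -5.6]
width: 0.129
gripper_force: 107.5
[ 0.31167361 -0.12888863 -5.6256677 ] [-0.01932574 -0.04876455 -0.03203621] 0.020063149948452895
```

View pics/s9.png

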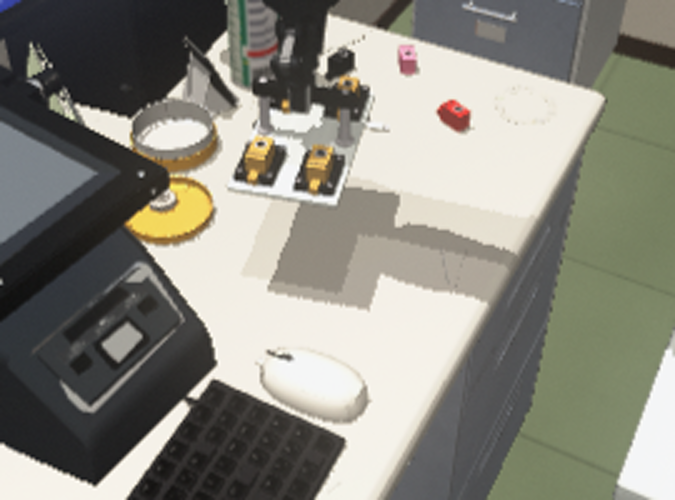

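The carrier hangs level, about 13 cm up, with its shadow clear on the desk and the bolts in place.

```bash
python3 -c "
from bench import ticket
print(ticket.job_done())"
```

```text
the job is handed in; nothing more can be done
None
```

I handed the job in at about 17 s with both loose bolts seated, tabs matching the other two, and the carrier held level by its handle about 13 cm above where it stood; the hand-in gave no verdict.

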